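Snap the sample holders shut and hold the analyser hatch at the pointer

TASK

Close the two sample holders ready for loading: press each hinged steel cover down until it snaps shut and stays. Then take the white analyser's hatch by its bar handle, raise it until its side edge lines up with the straight pointer arm at the quadrant beside it, and finish while still holding it steady there with the gripper, so that a colleague can load the samples. Do not shift the pointer or disturb the other things on the bench.

Things in the scene. Friction and masses are not known exactly. Their poses are not given: they have to be found in the camera images.
- cover1 (a joint): hinge angle of the steel cover of sample holder 1, rad: 0 fully shut, grows as its front edge lifts; starts standing open at about 0.5 to 0.7. A weak spring lifts it again to about 0.45 unless it is pressed down past a spring detent (felt from about 0.15 down to 0.07, about 8 N at the press point) which then snaps it to 0 and holds it; the press needs no more than 15 N
- cover1_press (a point): point to push down on: on the top face of cover 1, on its centre line, 42 mm from the hinge line (it swings with the cover; on the shut cover it is 36 mm above the bench). Its x axis runs along the cover from front edge to hinge, z is the cover's normal
- cover1_hinge (a point): middle of the hinge line of cover 1, 34 mm above the bench, fixed to sample holder 1; y lies along the hinge, x points from the cover's front edge to the hinge. The cover is 50 mm wide, 4 mm thick and reaches 60 mm from the hinge
- holder1: sample holder 1: aluminium block fixed to the bench, 92 x 64 x 30 mm, a white pellet in its top; origin on the bench, 27 mm in front of the hinge line, x pointing to the hinge; the block runs from x = -50 to +42 mm. In front of the cover, 65 to 75 mm from the hinge, a catch block 16 mm wide rises to 43 mm above the bench
- cover2 (a joint): hinge angle of the steel cover of sample holder 2, rad: 0 fully shut, grows as its front edge lifts; starts standing open at about 0.5 to 0.7. A weak spring lifts it again to about 0.45 unless it is pressed down past a spring detent (felt from about 0.15 down to 0.07, about 8 N at the press point) which then snaps it to 0 and holds it; the press needs no more than 15 N
- cover2_press (a point): point to push down on: on the top face of cover 2, on its centre line, 42 mm from the hinge line (it swings with the cover; on the shut cover it is 36 mm above the bench). Its x axis runs along the cover from front edge to hinge, z is the cover's normal
- cover2_hinge (a point): middle of the hinge line of cover 2, 34 mm above the bench, fixed to sample holder 2; y lies along the hinge, x points from the cover's front edge to the hinge. The cover is 50 mm wide, 4 mm thick and reaches 60 mm from the hinge
- holder2: sample holder 2: aluminium block fixed to the bench, 92 x 64 x 30 mm, a white pellet in its top; origin on the bench, 27 mm in front of the hinge line, x pointing to the hinge; the block runs from x = -50 to +42 mm. In front of the cover, 65 to 75 mm from the hinge, a catch block 16 mm wide rises to 43 mm above the bench
- hatch (a joint): angle of the analyser's hatch, rad: 0 shut (level), grows as its front (robot-side) edge lifts; up to 1.3. It moves freely, weighs 0.35 to 0.7 kg and falls shut when let go
- analyser: low white bench analyser fixed to the bench, 350 x 300 x 128 mm; origin on the bench right under the hatch's hinge line, body from 180 mm in front to 172 mm behind it; x points from its front to its back, y to the robot's left. On its right (-y) side stands an aluminium quadrant arc, radius 165 mm about the hinge, with dark graduations; arc, pointer and hatch lie between y = -175 and +135 mm
- hatch_hinge (a point): middle of the hatch's hinge line, 135 mm above the bench, fixed to the analyser (same axes); y lies along the hinge
- hatch_bar (a point): centre of the hatch's handle: a round steel bar of 10 mm diameter and 120 mm length along y (the hinge's direction), 235 mm from the hinge line and 50 mm clear in front of the hatch's front edge, carried by a strut at each end; free above, below and between. 135 mm above the bench when shut; it turns with the hatch
- hatch_edge (a point): point on the right (-y) side edge of the hatch, a white plate 173 x 270 x 10 mm, 100 mm from the hinge line in the plate's mid-plane; its x axis runs along that edge from front to hinge
- pointer (a joint): angle of the pointer, rad, about the hatch's hinge line and counted like the hatch's: hatch and pointer are in line when the two values are equal. Between 0.5 and 0.95; a stiff friction joint, not to be moved
- pointer_tip (a point): free end of the pointer, a straight thin aluminium arm (9 mm wide, with a 20 mm disc at its free end) pivoted on the hinge line beside the hatch's right side edge (21 mm from it), 200 mm from the hinge line; x runs along the arm towards the hinge
- white_cup: bystander, loose, leave alone: small white ceramic cup, 44 mm across, 28 mm high; origin under its centre, z up
- steel_puck: bystander, loose, leave alone: steel disc, 40 mm across, 16 mm high; origin under its centre, z up
- blue_bottle: bystander, loose, leave alone: blue plastic bottle with white cap, 64 mm across, 150 mm high; origin under its centre, z up
- jar: bystander, loose, leave alone: amber glass jar with black cap, 56 mm across, 60 mm high; origin under its centre, z up
- spatula: bystander, loose, leave alone: lab spatula with grey handle lying flat, 170 mm long; origin under its centre, z up
- pellet_tray: bystander, loose, leave alone: grey open tray, 80 x 120 x 25 mm; origin under its centre, z up
- spacer_ring: bystander, loose, leave alone: aluminium ring, 48 mm across, 12 mm high; origin under its centre, z up
Mind the look-alikes: they are no part of the job. Leave any blue, pink or purple look-alike of the holder2 alone.

How it is judged:
On the way, in this order (a step that is already met when the one before it is completed fails the run):
1. both covers snapped shut (value of joint each of cover1, cover2 below 0.04 rad), for 0.2 s.
2. hatch raised to the pointer, held by the gripper, covers still shut (all of step 1 and angle between the x axis of hatch_edge and the x axis of pointer_tip, either way round below 0.07 rad and velocity of joint hatch between -0.05 and 0.05 rad/s and contact force between the fingers and hatch above 0.4 N), for 0.3 s.
At the end, for the whole second after the job is handed in: both covers snapped shut (under 0.04 rad), and the hatch in line with the pointer within 0.07 rad (4 degrees), still (under 0.05 rad/s) and carried by the gripper's fingers (contact force over 0.4 N), through the last second (all of step 2); the arm keeps its last pose, push and grip.
It fails at once if the pointer is shifted (its tip by more than 10 mm) (distance of pointer_tip from where it was at the start of the episode above 0.01 m).
It fails at once if a loose thing on the bench is moved by more than 25 mm (distance of any of white_cup, steel_puck, blue_bottle, jar, spatula, pellet_tray, spacer_ring from where it was at the start of the episode above 0.025 m).
It also fails if it takes over 59 s, if anything falls off the work surface, if the arm or the gripper's body presses on something with over 40 N, if the wrist force passes 120 N, or if a joint passes its speed limit or range.

ROBOT

A 6-joint arm with a two-finger parallel gripper is mounted at the origin on the work surface. World frame = base frame: x ahead of the robot, y to its left, z up, the work surface at z = 0. Lengths are in m, angles in rad, forces in N, time in s.
With the tool pointing down it reaches from about 0.3 to 0.85 m from the base axis. Payload 5.4 kg.
Tool frame: the origin (TCP) lies midway between the tips of the shut fingers; the grasp point (between the pads) lies 19 mm behind it; z points along the fingers, y is the line along which they close (so a half turn about z gives the same grasp; the last joint's range is limited). The gripper opens to 85 mm and grips with 20 to 120 N. Pads are 22 mm wide; open, the fingers measure 114 mm over their backs; the gripper's body (76 mm by 85 mm) begins 54 mm behind the grasp point. The pads swing forward as they close: fully open they stand 13 mm farther back than shut.
Start: joints at [-1.322, 0.158, 1.597, -0, 1.386, -0.21], TCP at [0.255, -0.516, 0.231] pointing down, gripper open.
Joint ranges: [-2.91, 2.91], [-0.94, 2.29], [0.18, 2.7], [-1.29, 4.43], [0.17, 2.64], [-3, 3]. Speed limits (rad/s): [2.57, 2.57, 3.14, 3.14, 3.14, 3.14].

INTERFACE

Orientations are given as a unit quaternion [w, x, y, z].
In Python, from bench import arm, imaging gives the robot as it stands.
- The arm moves only by the tool arm_command, never from a script. Its argument "moves" is a list of rows, each an object with "rotation": the turn, a rotation vector about the tool's x, y, z in rad, a list of three; "offset": the shift along the tool's x, y, z in mm, a list of three; "claw": the closure, from -1 (fully open) to 1 (shut). In form: [{"rotation": [rx, ry, rz], "offset": [dx, dy, dz], "claw": claw}, ...]. A call has 1 to 20 rows; each row shifts and turns the commanded pose from where the row before left it, along the tool's axes as they then stand; what a row does not reach is not made up. A row lasts 1/12 s, in which the tool goes at most 41.7 mm and 7.16 degrees, less where a joint would pass 70% of its speed; a pose out of reach is approached as far as the arm can. A call is refused whole if a number of a shift passes 41.7 or a number of a turn 0.125, either way. A call with a gripper value outside its range is refused whole. The fingers move at their own pace and stop on an object; the grip force is fixed at half the most. Time passes only in rows, so rows that do not move let the fingers close. It gives the time, the measured TCP pose, the force, the opening and the grip force at its end, in the units of the state.
- arm.sense(): the state, without advancing time (a new reading comes with each control period).
- imaging.snapshot(name): name is "side" or "top"; returns a dict with "color" (420x560x3 uint8, blue, green, red), "camera_matrix" (3x3 intrinsics, pixels), "R" (3x3) and "t" (3): a world point X has camera coordinates R X + t. Camera axes: x right, y down, z forward; pixel columns grow to the right and rows downward; lengths in m; the calibration is good to about 2 mm. A picture is of the moment at which its call begins. There is no depth.
- arm.close_job(): hands the job in; it is judged then, once.
The state is a dict: "clock": time; "joint_positions": joint angles; "dq": joint speeds; "tau": joint torques, N m; "tool_pos": TCP position; "tool_rot": TCP orientation; "force": force on the tool from outside, world axes, zero at the start; "moment": the same for the moment, N m; "finger_gap": finger opening in m; "finger_force": force on a finger pad.
Only numpy, scipy, OpenCV 4.12 (cv2) and the standard library are available. Lean on these libraries where they do the work, as an engineer would, in place of code of your own. Each camera call takes 0.05 s, during which the arm holds its last target. There are 200 camera calls.

## Working session

There is one attempt and no reset: what is moved stays moved. The work goes in short steps, Python scripts to look and compute and a tool call to move; the robot and the scene stay as the last step left them, time stands still between calls to the robot, and variables do not carry over. Pictures are saved under pics/ and viewed, at most 10 in all, crops included, and the job is handed in when it is done.

Besides the shell and the picture viewer there is one more tool, called after "Call:" as name(argument=value, ...), one argument or row to a line, values as JSON. arm_command: Moves the arm, as the interface text tells. Its arguments: {"type":"object","properties":{"moves":{"type":"array"}},"required":["moves"]}

```bash
mkdir -p pics; ls
cat > h.py <<'E'
import numpy as np, cv2
from bench import arm, imaging
def snap(n,f=None):
    s=imaging.snapshot(n)
    if f: cv2.imwrite(f,s["color"])
    return s
def ray(s,u,v):
    K,R,t=map(np.array,(s["camera_matrix"],s["R"],s["t"]))
    d=R.T@np.linalg.solve(K,[u,v,1.]); return -R.T@t,d
def onz(s,u,v,z):
    c,d=ray(s,u,v); return c+d*(z-c[2])/d[2]
def proj(s,X):
    K,R,t=map(np.array,(s["camera_matrix"],s["R"],s["t"]))
    p=K@(R@np.array(X,float)+t); return p[:2]/p[2]
def tri(s1,p1,s2,p2):
    c1,d1=ray(s1,*p1);c2,d2=ray(s2,*p2)
    k=np.linalg.lstsq(np.c_[d1,-d2],c2-c1,rcond=None)[0]
    a=c1+k[0]*d1;b=c2+k[1]*d2
    return (a+b)/2,np.linalg.norm(a-b)
E
python3 - <<'E'
from h import *
for n in("top","side"):
    s=snap(n,f"pics/{n}0.png"); c,d=ray(s,280,210); print(n,c,d,s["camera_matrix"][0])
print(arm.sense())
E
```

```text
pics
top [ 0.41650951 -0.03956508  1.50613166] [ 0.04523343  0.00257584 -0.99898277] [434.93228719   0.         281.40574665]
side [-0.03988482  0.7340488   1.07730529] [ 0.38659188 -0.57446879 -0.72149613] [494.32584112   0.         282.07226907]
{'clock': 0.1, 'joint_positions': array([-1.32209671e+00,  1.59008243e-01,  1.59814052e+00, -1.95971773e-06,
        1.38620685e+00, -2.10116782e-01]), 'dq': array([ 0.00152943, -0.00041338, -0.00388399, -0.00093279, -0.00115317,
        0.0006345 ]), 'tau': array([ 2.37369031e-04, -3.96991074e+01, -3.32337141e+01, -3.12934371e-04,
        4.25062899e-03,  1.97632102e-05]), 'tool_pos': array([ 0.25449147, -0.51499249,  0.23038574]), 'tool_rot': array([-8.81299164e-04,  9.73800723e-01,  2.27401353e-01, -1.79668505e-05]), 'force': array([-0.05368838, -0.21837087, -0.08371221]), 'moment': array([ 0.01040045, -0.00179358,  0.04045202]), 'finger_force': 0.0, 'finger_gap': 0.08556133043414696}
```

View pics/top0.png

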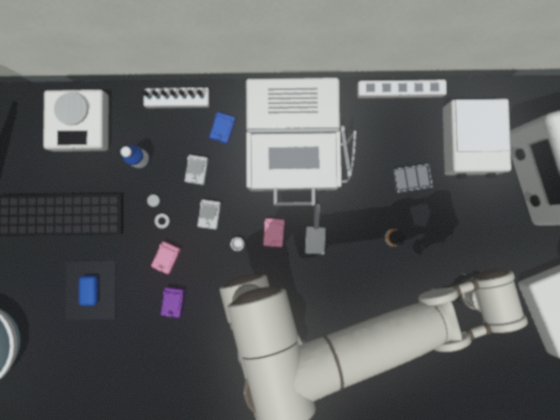

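View pics/side0.png

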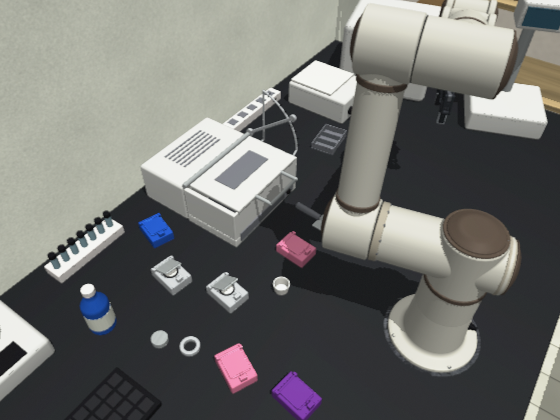

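Run:
```python
import cv2,numpy as np
t=cv2.imread("pics/top0.png");s=cv2.imread("pics/side0.png")
def crop(i,x,y,w,h,k): return cv2.resize(i[y:y+h,x:x+w],None,fx=k,fy=k,interpolation=cv2.INTER_CUBIC)
a=crop(t,170,145,65,100,6); b=crop(s,145,245,112,75,6)  # 390x600, 
c=np.zeros((600,800,3),np.uint8); c[:600,:390]=a; b=crop(s,147,250,102,65,4); c[:260,392:800]=b; 
b=crop(s,235,85,68,85,4)[:340]; c[260:600,392:664]=b
cv2.imwrite("pics/c1.png",c)
cv2.imwrite("pics/c2.png",crop(t,240,70,130,145,4))
```

```text
(no output)
```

View pics/c1.png

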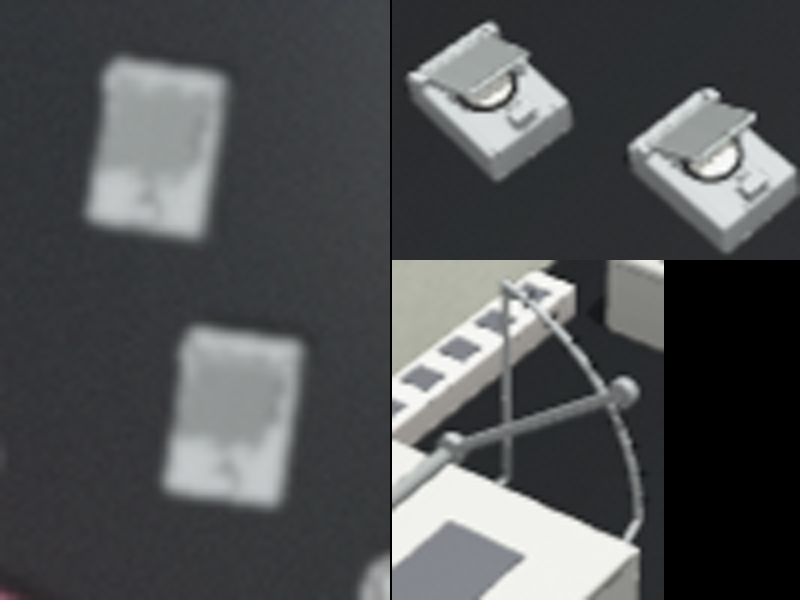

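View pics/c2.png

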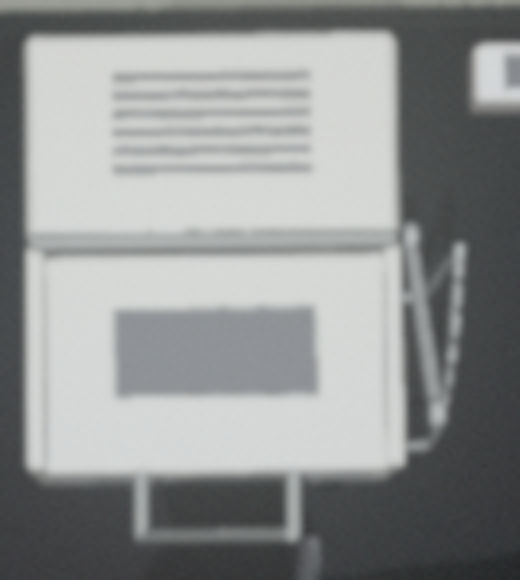

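The top view shows the two aluminium holders at about (196,169) and (208,214), with their hinges at the far end. The bar is at (294,204), the pointer pivot at (342,129) and the pointer tip at (349,173). In the side view the pivot is at (250,130) and the tip at (293,117).

```bash
cat > m.py <<'E'
from h import *
T=snap("top");S=snap("side")
t=lambda x,y:(170+x/6,145+y/6)
s=lambda x,y:(147+(x-392)/4,250+y/4)
# block outline quads: min-area rect of the bright low-saturation blob, plus corners by hand
for n,(u,v) in(("A",(196,169)),("B",(208,214))):
    g=T["color"].astype(int); m=((g.min(2)>110)&(g.max(2)-g.min(2)<30)).astype(np.uint8)
    k,lab,st,ce=cv2.connectedComponentsWithStats(m); l=lab[v,u]
    r=cv2.minAreaRect(np.argwhere(lab==l)[:,::-1].astype(np.float32))
    P=np.array([onz(T,*p,.02)[:2] for p in cv2.boxPoints(r)])
    e=[P[1]-P[0],P[2]-P[1]]; L=max(e,key=np.linalg.norm); L=L*np.sign(L[0])
    print(n,"rect centre",P.mean(0).round(4),"sizes",[np.linalg.norm(q).round(4) for q in e],"yaw",np.arctan2(L[1],L[0]).round(3))
    g=S["color"]
# side top-face corners z=.03 (front ones) : A right-front, B right-front, + triangulated catch
for n,a,b in(("A catch",t(150,205),s(523,113)),("B catch",t(230,470),s(752,183))):
    print(n,tri(T,a,S,b))
print("A front corners side",[onz(S,*s(*p),.03).round(4) for p in((572,97),(495,158))])
print("B front corners side",[onz(S,*s(*p),.03).round(4) for p in((797,168),(727,228))])
c=lambda x,y:(240+x/4,70+y/4); d=lambda x,y:(235+(x-392)/4,85+(y-260)/4)
print("bar ends top",onz(T,*c(140,536),.135),onz(T,*c(295,536),.135))
print("body front corners",onz(T,*c(28,470),.128),onz(T,*c(405,467),.128)," back",onz(T,*c(27,35),.128),onz(T,*c(396,35),.128))
print("pivot",tri(T,c(410,233),S,d(453,442)));print("tip",tri(T,c(437,414),S,d(624,390)))
E
python3 m.py
```

```text
A rect centre [0.6277 0.2525] sizes [np.float64(0.0973), np.float64(0.07)] yaw -0.138
B rect centre [0.4735 0.2091] sizes [np.float64(0.0962), np.float64(0.0688)] yaw -0.146
A catch (array([0.59186881, 0.25209097, 0.03078956]), np.float64(0.0011204388814337553))
B catch (array([0.44037359, 0.20763304, 0.02785397]), np.float64(0.00234532967764093))
A front corners side [array([0.5747, 0.2237, 0.03  ]), array([0.5823, 0.2874, 0.03  ])]
B front corners side [array([0.4222, 0.1828, 0.03  ]), array([0.4305, 0.2429, 0.03  ])]
bar ends top [ 0.49776866 -0.02049178  0.135     ] [ 0.49613811 -0.14284716  0.135     ]
body front corners [0.55192009 0.0679676  0.128     ] [ 0.55032023 -0.2317478   0.128     ]  back [0.90317856 0.06542862 0.128     ] [ 0.89922667 -0.231468    0.128     ]
pivot (array([ 0.73423222, -0.23852256,  0.13977864]), np.float64(0.002755872604669773))
tip (array([ 0.57643578, -0.23761607,  0.25554339]), np.float64(0.0008949680180573457))
```

Call:
arm_command(
  moves=[
    {"rotation":[0,0,0.12],"offset":[0,0,-15],"claw":1},
    {"rotation":[0,0,0.12],"offset":[0,0,-15],"claw":1},
    {"rotation":[0,0,0.12],"offset":[0,0,-15],"claw":1},
    {"rotation":[0,0,0.12],"offset":[0,0,-15],"claw":1},
    {"rotation":[0,0,0.12],"offset":[0,0,-15],"claw":1},
    {"rotation":[0,0,0],"offset":[5,-35,0],"claw":1},
    {"rotation":[0,0,0],"offset":[5,-35,0],"claw":1},
    {"rotation":[0,0,0],"offset":[5,-35,0],"claw":1},
    {"rotation":[0,0,0],"offset":[5,-35,0],"claw":1},
    {"rotation":[0,0,0],"offset":[5,-35,0],"claw":1},
    {"rotation":[0,0,0],"offset":[5,-35,0],"claw":1},
    {"rotation":[0,0,0],"offset":[5,-35,0],"claw":1},
    {"rotation":[0,0,0],"offset":[5,-35,0],"claw":1},
    {"rotation":[0,0,0],"offset":[5,-35,0],"claw":1},
    {"rotation":[0,0,0],"offset":[5,-35,0],"claw":1},
    {"rotation":[0,0,0],"offset":[5,-35,0],"claw":1},
    {"rotation":[0,0,0],"offset":[5,-35,0],"claw":1},
    {"rotation":[0,0,0],"offset":[5,-35,0],"claw":1},
  ],
)

```text
clock: 1.7
tool_pos: [0.383, -0.0725, 0.3063]
tool_rot: [0.0, 0.997, -0.071, 0.0]
force: [0.7, 0.2, 0.1]
finger_gap: -0.0001
finger_force: 0.0
```

```bash
cat > d.py <<'E'
import sys
from h import *
from scipy.spatial.transform import Rotation as Ro
def st():
    a=arm.sense(); q=a["tool_rot"]; R=Ro.from_quat([q[1],q[2],q[3],q[0]]); return a,R
if __name__=="__main__":
    a,R=st(); X=np.array(list(map(float,sys.argv[1:4])))
    print("t",round(a["clock"],2),"pos",a["tool_pos"].round(4),"F",a["force"].round(1),"gap",a["finger_gap"].round(3))
    print("body delta mm",(R.inv().apply(X-a["tool_pos"])*1000).round(1)); print("axes cols",R.as_matrix().round(3).tolist(),"q",np.round(a["joint_positions"],2))
E
python3 d.py .463 .208 .12
```

```text
Traceback (most recent call last):
  File "d.py", line 8, in <module>
    print("t",round(a["clock"],2),"pos",a["tool_pos"].round(4),"F",a["force"].round(1),"gap",a["finger_gap"].round(3))
                                                                                             ^^^^^^^^^^^^^^^^^^^^^
AttributeError: 'float' object has no attribute 'round'
```

Call:
arm_command(
  moves=[
    {"rotation":[0,0,0],"offset":[4.4,-32.1,0],"claw":1},
    {"rotation":[0,0,0],"offset":[4.4,-32.1,0],"claw":1},
    {"rotation":[0,0,0],"offset":[4.4,-32.1,10],"claw":1},
    {"rotation":[0,0,0],"offset":[4.4,-32.1,15],"claw":1},
    {"rotation":[0,0,0],"offset":[4.4,-32.1,20],"claw":1},
    {"rotation":[0,0,0],"offset":[4.4,-32.1,20],"claw":1},
    {"rotation":[0,0,0],"offset":[4.4,-32.1,20],"claw":1},
    {"rotation":[0,0,0],"offset":[4.4,-32.1,20],"claw":1},
    {"rotation":[0,0,0],"offset":[4.4,-32.1,20],"claw":1},
    {"rotation":[0,0,0],"offset":[0,0,25],"claw":1},
    {"rotation":[0,0,0],"offset":[0,0,25],"claw":1},
    {"rotation":[0,0,0],"offset":[0,0,20],"claw":1},
    {"rotation":[0,0,0],"offset":[0,0,10],"claw":1},
    {"rotation":[0,0,0],"offset":[0,0,0],"claw":1},
  ],
)

```text
clock: 2.87
tool_pos: [0.4608, 0.2058, 0.0987]
tool_rot: [0.001, 0.998, -0.071, -0.003]
force: [0.1, 0.2, -0.0]
finger_gap: 0.0005
finger_force: 0.0
```

```bash
sed -i 's/a\["finger_gap"\].round(3)/round(a["finger_gap"],3)/' d.py; python3 d.py .463 .208 .04
python3 - <<'E'
from h import *
s=snap("side"); i=s["color"]
c=cv2.resize(i[230:330,140:270],None,fx=6,fy=6,interpolation=cv2.INTER_CUBIC); cv2.imwrite("pics/c3.png",c)
E
```

```text
t 2.87 pos [0.4608 0.2058 0.0987] F [ 0.1  0.2 -0. ] gap 0.001
body delta mm [ 2.2 -2.6 58.7]
axes cols [[0.99, -0.141, -0.005], [-0.141, -0.99, -0.001], [-0.005, 0.002, -1.0]] q [ 0.18  0.13  1.91 -0.    1.11  1.89]
```

View pics/c3.png

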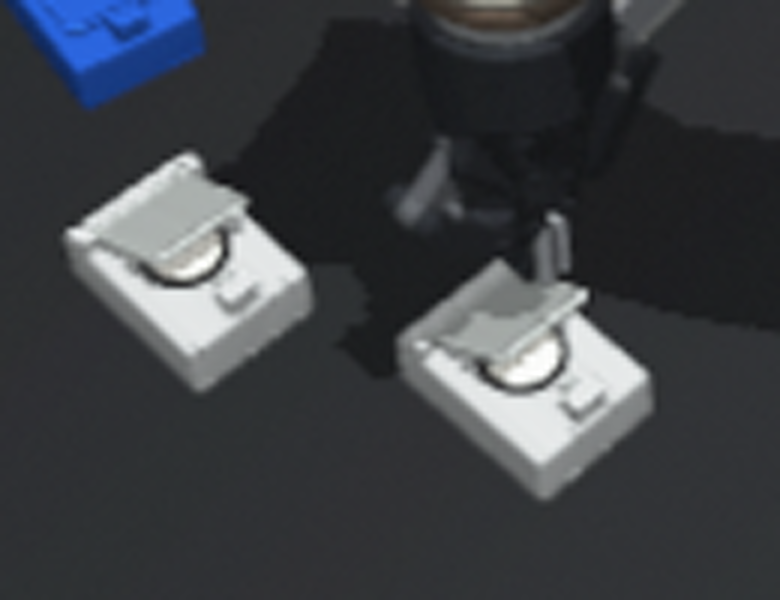

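Call:
arm_command(
  moves=[
    {"rotation":[0,0,0],"offset":[2,-2,8],"claw":1},
    {"rotation":[0,0,0],"offset":[0,0,8],"claw":1},
    {"rotation":[0,0,0],"offset":[0,0,8],"claw":1},
    {"rotation":[0,0,0],"offset":[0,0,8],"claw":1},
    {"rotation":[0,0,0],"offset":[0,0,8],"claw":1},
    {"rotation":[0,0,0],"offset":[0,0,6],"claw":1},
    {"rotation":[0,0,0],"offset":[0,0,4],"claw":1},
    {"rotation":[0,0,0],"offset":[0,0,2],"claw":1},
    {"rotation":[0,0,0],"offset":[0,0,2],"claw":1},
    {"rotation":[0,0,0],"offset":[0,0,2],"claw":1},
    {"rotation":[0,0,0],"offset":[0,0,2],"claw":1},
    {"rotation":[0,0,0],"offset":[0,0,0],"claw":1},
  ],
)

```text
clock: 3.92
tool_pos: [0.4652, 0.208, 0.0432]
tool_rot: [-0.0, 0.998, -0.071, 0.0]
force: [0.4, 0.4, 0.4]
finger_gap: 0.0001
finger_force: 0.2
```

Call:
arm_command(
  moves=[
    {"rotation":[0,0,0],"offset":[-1,0,2],"claw":1},
    {"rotation":[0,0,0],"offset":[0,0,2],"claw":1},
    {"rotation":[0,0,0],"offset":[0,0,2],"claw":1},
    {"rotation":[0,0,0],"offset":[0,0,1],"claw":1},
    {"rotation":[0,0,0],"offset":[0,0,0],"claw":1},
  ],
)

```text
clock: 4.33
tool_pos: [0.4641, 0.2081, 0.0361]
tool_rot: [-0.0, 0.998, -0.071, -0.0]
force: [0.5, 0.8, -1.2]
finger_gap: -0.0002
finger_force: 0.0
```

Call:
arm_command(
  moves=[
    {"rotation":[0,0,0],"offset":[0,0,1],"claw":1},
    {"rotation":[0,0,0],"offset":[0,0,0],"claw":1},
    {"rotation":[0,0,0],"offset":[0,0,0],"claw":1},
  ],
)

```text
clock: 4.58
tool_pos: [0.4641, 0.2082, 0.0358]
tool_rot: [0.0, 0.998, -0.07, -0.0]
force: [-3.4, -1.8, 6.6]
finger_gap: 0.0002
finger_force: 3.3
```

```bash
python3 d.py .616 .251 .1;python3 - <<'E'
from h import *
s=snap("side"); i=s["color"]
c=cv2.resize(i[230:330,140:270],None,fx=6,fy=6,interpolation=cv2.INTER_CUBIC); cv2.imwrite("pics/c4.png",c)
E
```

```text
t 4.58 pos [0.4641 0.2082 0.0358] F [-3.4 -1.8  6.6] gap 0.0
body delta mm [144.4 -63.8 -64.2]
axes cols [[0.99, -0.141, -0.001], [-0.141, -0.99, -0.0], [-0.0, 0.0, -1.0]] q [ 0.18  0.24  1.93 -0.    0.97  1.9 ]
```

View pics/c4.png

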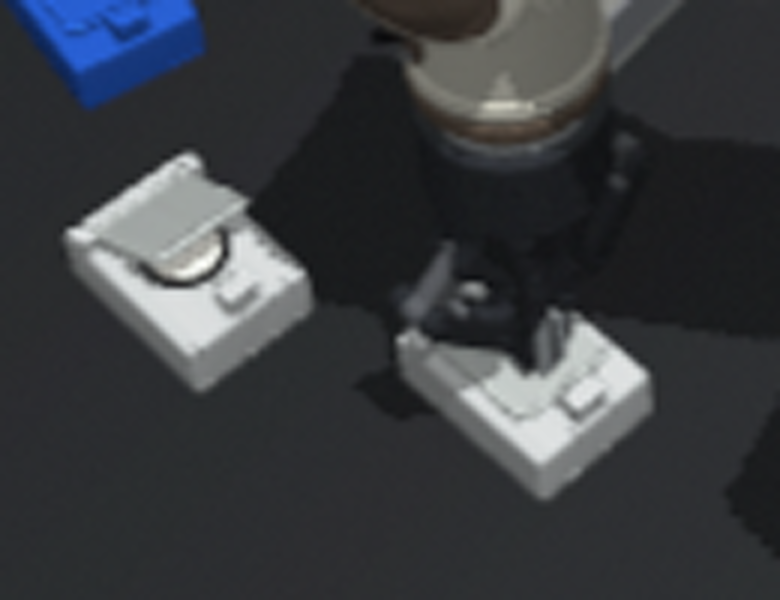

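Cover B now lies flat with the tip at 36 mm, which fits being snapped shut. Next is cover A.

Call:
arm_command(
  moves=[
    {"rotation":[0,0,0],"offset":[0,0,-15],"claw":1},
    {"rotation":[0,0,0],"offset":[0,0,-25],"claw":1},
    {"rotation":[0,0,0],"offset":[0,0,-24],"claw":1},
    {"rotation":[0,0,0],"offset":[24,-10,0],"claw":1},
    {"rotation":[0,0,0],"offset":[24,-10,0],"claw":1},
    {"rotation":[0,0,0],"offset":[24,-11,0],"claw":1},
    {"rotation":[0,0,0],"offset":[24,-11,0],"claw":1},
    {"rotation":[0,0,0],"offset":[24,-11,0],"claw":1},
    {"rotation":[0,0,0],"offset":[24,-11,0],"claw":1},
    {"rotation":[0,0,0],"offset":[0,0,0],"claw":1},
    {"rotation":[0,0,0],"offset":[0,0,8],"claw":1},
    {"rotation":[0,0,0],"offset":[0,0,8],"claw":1},
    {"rotation":[0,0,0],"offset":[0,0,8],"claw":1},
    {"rotation":[0,0,0],"offset":[0,0,8],"claw":1},
    {"rotation":[0,0,0],"offset":[0,0,8],"claw":1},
    {"rotation":[0,0,0],"offset":[0,0,6],"claw":1},
    {"rotation":[0,0,0],"offset":[0,0,6],"claw":1},
    {"rotation":[0,0,0],"offset":[0,0,4],"claw":1},
    {"rotation":[0,0,0],"offset":[0,0,0],"claw":1},
    {"rotation":[0,0,0],"offset":[0,0,0],"claw":1},
  ],
)

```text
clock: 6.3
tool_pos: [0.6159, 0.2512, 0.0434]
tool_rot: [-0.0, 0.998, -0.071, 0.0]
force: [-0.9, -0.1, -0.2]
finger_gap: -0.0001
finger_force: 0.2
```

Call:
arm_command(
  moves=[
    {"rotation":[0,0,0],"offset":[0,0,2],"claw":1},
    {"rotation":[0,0,0],"offset":[0,0,2],"claw":1},
    {"rotation":[0,0,0],"offset":[0,0,2],"claw":1},
    {"rotation":[0,0,0],"offset":[0,0,1],"claw":1},
    {"rotation":[0,0,0],"offset":[0,0,1],"claw":1},
    {"rotation":[0,0,0],"offset":[0,0,0],"claw":1},
    {"rotation":[0,0,0],"offset":[0,0,0],"claw":1},
  ],
)

```text
clock: 6.88
tool_pos: [0.616, 0.2513, 0.0359]
tool_rot: [-0.0, 0.998, -0.071, 0.0]
force: [-1.9, -0.3, 5.3]
finger_gap: 0.0
finger_force: 2.6
```

Call:
arm_command(
  moves=[
    {"rotation":[0,0,0],"offset":[0,0,-15],"claw":1},
    {"rotation":[0,0,0],"offset":[0,0,-30],"claw":1},
    {"rotation":[0,0,0],"offset":[0,0,-30],"claw":1},
    {"rotation":[0,0,0],"offset":[0,0,-30],"claw":1},
    {"rotation":[0,0,0],"offset":[0,0,-30],"claw":1},
    {"rotation":[0,0,0],"offset":[0,0,-30],"claw":1},
    {"rotation":[0,0,0],"offset":[0,0,-30],"claw":1},
    {"rotation":[0,0,0],"offset":[-10.8,32.1,0],"claw":1},
    {"rotation":[0,0,0],"offset":[-10.8,32.1,0],"claw":1},
    {"rotation":[0,0,0],"offset":[-10.8,32.1,0],"claw":1},
    {"rotation":[0,0,0],"offset":[-10.8,32.1,0],"claw":1},
    {"rotation":[0,0,0],"offset":[-10.8,32.1,0],"claw":1},
    {"rotation":[0,0,0],"offset":[-10.8,32.1,0],"claw":1},
    {"rotation":[0,0,0],"offset":[-10.8,32.1,0],"claw":1},
    {"rotation":[0,0,0],"offset":[-10.8,32.1,0],"claw":1},
    {"rotation":[0,0,0],"offset":[-10.8,32.1,0],"claw":1},
    {"rotation":[0,0,0],"offset":[-10.8,32.1,0],"claw":1},
    {"rotation":[0,0,0],"offset":[-10.8,32.1,0],"claw":1},
    {"rotation":[0,0,0],"offset":[0,0,0],"claw":1},
  ],
)

```text
clock: 8.47
tool_pos: [0.4466, -0.086, 0.231]
tool_rot: [0.001, 0.997, -0.073, 0.0]
force: [-0.6, 0.7, 0.5]
finger_gap: 0.0001
finger_force: 0.0
```

Call:
arm_command(
  moves=[
    {"rotation":[0,0,-0.122],"offset":[0,0,0],"claw":0.15},
    {"rotation":[0,0,-0.122],"offset":[0,0,0],"claw":0.15},
    {"rotation":[0,0,-0.122],"offset":[0,0,0],"claw":0.15},
    {"rotation":[0,0,-0.122],"offset":[0,0,0],"claw":0.15},
    {"rotation":[0,0,-0.122],"offset":[0,0,0],"claw":0.15},
    {"rotation":[0,0,-0.122],"offset":[0,0,0],"claw":0.15},
    {"rotation":[0,0,-0.122],"offset":[0,0,0],"claw":0.15},
    {"rotation":[0,0,-0.122],"offset":[0,0,0],"claw":0.15},
    {"rotation":[0,0,-0.122],"offset":[0,0,0],"claw":0.15},
    {"rotation":[0,0,-0.122],"offset":[0,0,0],"claw":0.15},
    {"rotation":[0,0,-0.122],"offset":[0,0,0],"claw":0.15},
    {"rotation":[0,0,-0.122],"offset":[0,0,0],"claw":0.15},
    {"rotation":[0,0,-0.122],"offset":[0,0,0],"claw":0.15},
    {"rotation":[0,0,-0.122],"offset":[0,0,0],"claw":0.15},
    {"rotation":[-0.1,0,0],"offset":[0,0,0],"claw":0.15},
    {"rotation":[-0.1,0,0],"offset":[0,0,0],"claw":0.15},
    {"rotation":[-0.1,0,0],"offset":[0,0,0],"claw":0.15},
    {"rotation":[-0.1,0,0],"offset":[0,0,0],"claw":0.15},
    {"rotation":[-0.1,0,0],"offset":[0,0,0],"claw":0.15},
    {"rotation":[0,0,0],"offset":[0,0,0],"claw":0.15},
  ],
)

```text
clock: 10.13
tool_pos: [0.4456, -0.0803, 0.2272]
tool_rot: [0.174, 0.687, 0.683, 0.175]
force: [-0.6, 1.4, -0.8]
finger_gap: 0.0363
finger_force: 0.0
```

```bash
python3 d.py .506 -.082 .118
python3 - <<'E'
from h import *
s=snap("side"); i=s["color"]; cv2.imwrite("pics/c5.png",cv2.resize(i[60:320,120:400],None,fx=2.3,fy=2.3,interpolation=cv2.INTER_CUBIC))
E
```

```text
t 10.13 pos [ 0.4456 -0.0803  0.2272] F [-0.6  1.4 -0.8] gap 0.036
body delta mm [ -1.7   0.7 124.8]
axes cols [[0.005, 0.878, 0.479], [1.0, -0.006, -0.001], [0.002, 0.479, -0.878]] q [-0.66 -0.61  2.32  0.34  1.05 -0.77]
```

View pics/c5.png

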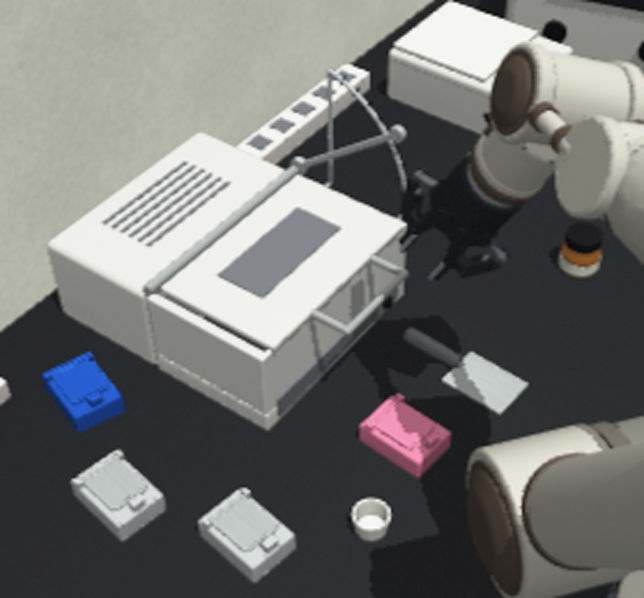

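Run:
```python
from h import *
s=snap("side")
for X in((.497,-.082,.135),(.497,-.022,.135),(.497,-.142,.135),(.4456,-.08,.2272),(.577,-.238,.2555)): print(X,((proj(s,X)-[120,60])*2.3).round())
```

```text
(0.497, -0.082, 0.135) [378. 301.]
(0.497, -0.022, 0.135) [348. 331.]
(0.497, -0.142, 0.135) [405. 274.]
(0.4456, -0.08, 0.2272) [416. 262.]
(0.577, -0.238, 0.2555) [398. 132.]
```

Both covers look flat and shut, and the projected bar falls on the bar in the image. I'll advance along the tool axis and grip.

Call:
arm_command(
  moves=[
    {"rotation":[0,0,0],"offset":[-0.4,0,15],"claw":0.15},
    {"rotation":[0,0,0],"offset":[-0.4,0,20],"claw":0.15},
    {"rotation":[0,0,0],"offset":[-0.4,0,20],"claw":0.15},
    {"rotation":[0,0,0],"offset":[-0.4,0,20],"claw":0.15},
    {"rotation":[0,0,0],"offset":[0,0,20],"claw":0.15},
    {"rotation":[0,0,0],"offset":[0,0,15],"claw":0.15},
    {"rotation":[0,0,0],"offset":[0,0,10],"claw":0.15},
    {"rotation":[0,0,0],"offset":[0,0,5],"claw":0.15},
    {"rotation":[0,0,0],"offset":[0,0,0],"claw":0.15},
    {"rotation":[0,0,0],"offset":[0,0,0],"claw":0.15},
  ],
)

```text
clock: 11.07
tool_pos: [0.5093, -0.0836, 0.1212]
tool_rot: [0.175, 0.686, 0.684, 0.175]
force: [0.1, -0.3, 1.3]
finger_gap: 0.036
finger_force: 0.0
```

Call:
arm_command(
  moves=[
    {"rotation":[0,0,0],"offset":[0,0,0],"claw":0.4},
    {"rotation":[0,0,0],"offset":[0,0,0],"claw":0.6},
    {"rotation":[0,0,0],"offset":[0,0,0],"claw":1},
    {"rotation":[0,0,0],"offset":[0,0,0],"claw":1},
    {"rotation":[0,0,0],"offset":[0,0,0],"claw":1},
    {"rotation":[0,0,0],"offset":[0,0,0],"claw":1},
  ],
)

```text
clock: 11.57
tool_pos: [0.507, -0.0834, 0.1202]
tool_rot: [0.174, 0.686, 0.684, 0.174]
force: [-11.4, -2.2, 6.0]
finger_gap: 0.0081
finger_force: 58.6
```

```bash
python3 d.py .506 -.082 .118
```

```text
t 11.57 pos [ 0.507  -0.0834  0.1202] F [-11.4  -2.2   6. ] gap 0.008
body delta mm [ 1.4 -1.9  1.5]
axes cols [[0.003, 0.879, 0.477], [1.0, -0.002, -0.002], [-0.0, 0.477, -0.879]] q [-0.56 -0.22  2.28  0.4   0.69 -0.81]
```

Call:
arm_command(
  moves=[
    {"rotation":[0.025,0,0],"offset":[0,2.4,-5.1],"claw":1},
    {"rotation":[0.025,0,0],"offset":[0,2.4,-5.1],"claw":1},
    {"rotation":[0.025,0,0],"offset":[0,2.4,-5.1],"claw":1},
    {"rotation":[0.025,0,0],"offset":[0,2.4,-5.1],"claw":1},
    {"rotation":[0.025,0,0],"offset":[0,2.4,-5.1],"claw":1},
    {"rotation":[0.025,0,0],"offset":[0,2.4,-5.1],"claw":1},
    {"rotation":[0.025,0,0],"offset":[0,2.4,-5.1],"claw":1},
    {"rotation":[0.025,0,0],"offset":[0,2.4,-5.1],"claw":1},
    {"rotation":[0,0,0],"offset":[0,0,0],"claw":1},
  ],
)

```text
clock: 12.32
tool_pos: [0.5086, -0.0835, 0.1661]
tool_rot: [0.104, 0.7, 0.698, 0.104]
force: [-6.5, -0.4, -0.9]
finger_gap: 0.0079
finger_force: 59.8
```

```bash
cat > g.py <<'E'
from d import *
a,R=st(); M=R.as_matrix(); g=a["tool_pos"]-.019*M[:,2]; r=g-[.731,0,.135]
print("t",round(a["clock"],2),"grasp",g.round(4),"radius",np.hypot(r[0],r[2]).round(4),"theta",np.arctan2(r[2],-r[0]).round(3),"F",a["force"].round(1),"gap",round(a["finger_gap"],4))
E
python3 g.py
```

```text
t 12.32 grasp [ 0.503  -0.0835  0.1843] radius 0.2332 theta 0.213 F [-6.5 -0.4 -0.9] gap 0.0079
```

Call:
arm_command(
  moves=[
    {"rotation":[0.025,0,0],"offset":[0,2.4,-5.1],"claw":1},
    {"rotation":[0.025,0,0],"offset":[0,2.4,-5.1],"claw":1},
    {"rotation":[0.025,0,0],"offset":[0,2.4,-5.1],"claw":1},
    {"rotation":[0.025,0,0],"offset":[0,2.4,-5.1],"claw":1},
    {"rotation":[0.025,0,0],"offset":[0,2.4,-5.1],"claw":1},
    {"rotation":[0.025,0,0],"offset":[0,2.4,-5.1],"claw":1},
    {"rotation":[0.025,0,0],"offset":[0,2.4,-5.1],"claw":1},
    {"rotation":[0.025,0,0],"offset":[0,2.4,-5.1],"claw":1},
    {"rotation":[0.025,0,0],"offset":[0,2.4,-5.1],"claw":1},
    {"rotation":[0.025,0,0],"offset":[0,2.4,-5.1],"claw":1},
    {"rotation":[0.025,0,0],"offset":[0,2.4,-5.1],"claw":1},
    {"rotation":[0.025,0,0],"offset":[0,2.4,-5.1],"claw":1},
    {"rotation":[0.025,0,0],"offset":[0,2.4,-5.1],"claw":1},
    {"rotation":[0.025,0,0],"offset":[0,2.4,-5.1],"claw":1},
    {"rotation":[0.025,0,0],"offset":[0,2.4,-5.1],"claw":1},
    {"rotation":[0.025,0,0],"offset":[0,2.4,-5.1],"claw":1},
    {"rotation":[0,0,0],"offset":[0,0,0],"claw":1},
    {"rotation":[0,0,0],"offset":[0,0,0],"claw":1},
  ],
)

```text
clock: 13.82
tool_pos: [0.5379, -0.0835, 0.2505]
tool_rot: [-0.036, 0.708, 0.705, -0.035]
force: [-3.8, 1.6, 0.4]
finger_gap: 0.0082
finger_force: 60.1
```

```bash
python3 g.py
python3 - <<'E'
from h import *
a=snap("side","pics/side6.png")["color"];b=snap("top","pics/top6.png")["color"]
f=lambda i,x,y,w,h,k:cv2.resize(i[y:y+h,x:x+w],None,fx=k,fy=k,interpolation=cv2.INTER_CUBIC)
c=np.zeros((600,800,3),np.uint8); c[:,:480]=f(a,185,75,120,150,4); c[:480,480:]=f(b,290,100,80,120,4)
cv2.imwrite("pics/c6.png",c)
E
```

```text
t 13.82 grasp [ 0.5398 -0.0835  0.2694] radius 0.2337 theta 0.613 F [-3.8  1.6  0.4] gap 0.0082
```

View pics/c6.png

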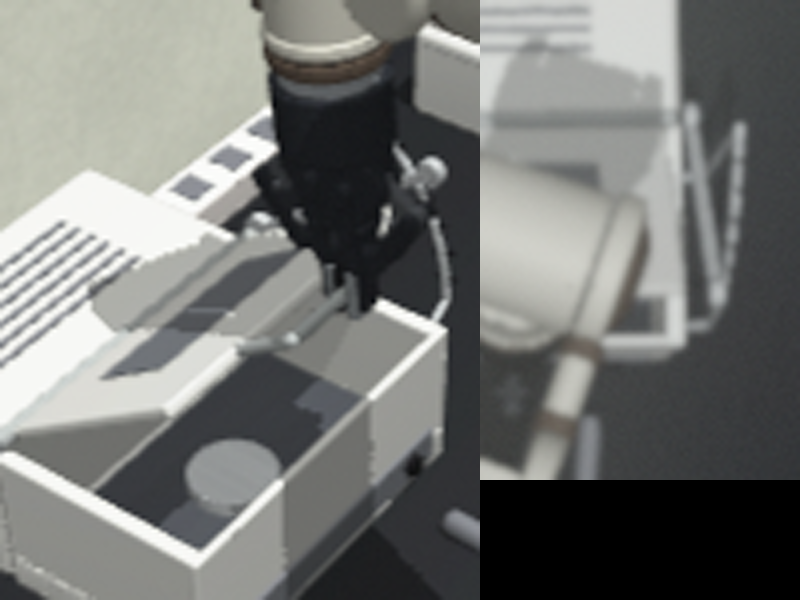

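The side crop shows the hatch raised. Its near front corner is at about (165,408) and its hinge end at (10,437). The pointer is undisturbed, with its disc at (432,170). I'll compare the two angles by casting onto the side planes.

Run:
```python
from h import *
S=snap("side");T=snap("top")
def ony(s,u,v,y): c,d=ray(s,u,v); return c+d*(y-c[1])/d[1]
H=np.array([.731,0,.135]); an=lambda a,b:np.arctan2(b[2]-a[2],a[0]-b[0]).round(3)
d=lambda x,y:(235+(x-392)/4,85+(y-260)/4); e=lambda x,y:(185+x/4,75+y/4)
for y in(-.235,-.238,-.241):
    p,q,q2=ony(S,*d(453,442),y),ony(S,*d(624,390),y),ony(S,*e(432,170),y)
    print("pointer",p.round(4),q.round(4),"pivot-tip",an(p,q),"H-tip",an(H,q),"r",np.linalg.norm((q-H)[[0,2]]).round(3),"now H-tip",an(H,q2))
# arm line fit: bright ridge along arm in original side picture
i=cv2.imread("pics/side0.png").astype(int).max(2); P=[]
for u in range(263,288):
    v0=130+(u-250)*(117.5-130)/43.25; w=np.arange(int(v0)-5,int(v0)+7); g=np.clip(i[w,u]-70,0,None); 
    c=w[np.argmax(g)]; k=np.arange(c-2,c+3); gg=np.clip(i[k,u]-60,0,None); P.append(ony(S,u,(k*gg).sum()/gg.sum(),-.238))
P=np.array(P); co=np.polyfit(P[:,0],P[:,2],1); print("fit angle",np.arctan(-co[0]).round(3),"resid",np.std(P[:,2]-np.polyval(co,P[:,0])).round(4), "z at hinge",np.polyval(co,.731).round(3),"n",len(P))
for th in(.55,.6,.65,.7,.75): print(th,"top px",proj(T,[.731-.2*np.cos(th),-.238,.135+.2*np.sin(th)]).round(1),"side",proj(S,[.731-.2*np.cos(th),-.238,.135+.2*np.sin(th)]).round(1))
# hatch near edge top surface: plane y=+.053; side-edge points top/bottom
for th in(.55,.6,.65,.7):
    R=lambda r,n:[.731-r*np.cos(th)+n*np.sin(th),.053,.135+r*np.sin(th)+n*np.cos(th)]
    print("hatch",th,"front corner top/bottom crop px",[((proj(S,R(.185,n))-[185,75])*4).round() for n in(.005,-.005)])
```

```text
pointer [ 0.7297 -0.235   0.1437] [ 0.5753 -0.235   0.2576] pivot-tip 0.635 H-tip 0.667 r 0.198 now H-tip 0.667
pointer [ 0.7321 -0.238   0.1409] [ 0.5772 -0.238   0.255 ] pivot-tip 0.635 H-tip 0.663 r 0.195 now H-tip 0.663
pointer [ 0.7345 -0.241   0.138 ] [ 0.5791 -0.241   0.2525] pivot-tip 0.635 H-tip 0.658 r 0.192 now H-tip 0.658
fit angle 0.702 resid 0.0043 z at hinge 0.134 n 25
0.55 top px [348.6 179.5] side [297.7 124.1]
0.6 top px [349.  177.3] side [296.2 121. ]
0.65 top px [349.4 174.9] side [294.6 117.9]
0.7 top px [349.7 172.4] side [292.9 114.8]
0.75 top px [350.1 169.8] side [291.  111.7]
hatch 0.55 front corner top/bottom crop px [array([174., 418.]), array([181., 432.])]
hatch 0.6 front corner top/bottom crop px [array([166., 406.]), array([174., 419.])]
hatch 0.65 front corner top/bottom crop px [array([159., 394.]), array([167., 407.])]
hatch 0.7 front corner top/bottom crop px [array([150., 381.]), array([159., 395.])]
```

Call:
arm_command(
  moves=[
    {"rotation":[0.02,0,0],"offset":[0,1.9,-4.1],"claw":1},
    {"rotation":[0.02,0,0],"offset":[0,1.9,-4.1],"claw":1},
    {"rotation":[0.02,0,0],"offset":[0,1.9,-4.1],"claw":1},
    {"rotation":[0,0,0],"offset":[0,0,0],"claw":1},
    {"rotation":[0,0,0],"offset":[0,0,0],"claw":1},
    {"rotation":[0,0,0],"offset":[0,0,0],"claw":1},
    {"rotation":[0,0,0],"offset":[0,0,0],"claw":1},
    {"rotation":[0,0,0],"offset":[0,0,0],"claw":1},
    {"rotation":[0,0,0],"offset":[0,0,0],"claw":1},
    {"rotation":[0,0,0],"offset":[0,0,0],"claw":1},
  ],
)

```text
clock: 14.85
tool_pos: [0.5451, -0.0835, 0.2619]
tool_rot: [-0.057, 0.706, 0.703, -0.056]
force: [-4.7, 1.6, 1.3]
finger_gap: 0.0075
finger_force: 60.2
```

```bash
python3 g.py
python3 - <<'E'
from h import *
from scipy.optimize import least_squares
S=snap("side","pics/side7.png");T=snap("top","pics/top7.png")
# disc centroid (top-hat: bright against dark bench) in the first pictures
def cen(f,u,v,r,th):
    i=cv2.imread(f).max(2).astype(float); y,x=np.mgrid[v-r:v+r+1,u-r:u+r+1]; w=np.clip(i[y,x]-th,0,None); return (w*x).sum()/w.sum(),(w*y).sum()/w.sum()
for r in(2,3,4):
    a=cen("pics/side0.png",293,117,r,80); b=cen("pics/top0.png",349,173,r,90); 
    X,e=tri(T,b,S,a); print("disc",np.round(a,1),np.round(b,1),X.round(4),e.round(4),"angle",np.arctan2(X[2]-.135,.731-X[0]).round(3))
cv2.imwrite("pics/c7.png",np.hstack([cv2.resize(cv2.imread("pics/side0.png")[105:145,240:305],None,fx=8,fy=8,interpolation=cv2.INTER_CUBIC)[:,:400+120],cv2.resize(S["color"][150:200,180:215],None,fx=8,fy=8,interpolation=cv2.INTER_CUBIC)[:320]]))
E
```

```text
t 14.85 grasp [ 0.5481 -0.0835  0.2807] radius 0.2338 theta 0.673 F [-4.7  1.6  1.3] gap 0.0075
disc [293.2 116.5] [349.  172.9] [ 0.5767 -0.2369  0.2594] 0.0013 angle 0.679
disc [292.9 116.5] [349.  172.7] [ 0.5775 -0.2369  0.2588] 0.001 angle 0.679
disc [292.5 116.9] [349.  172.4] [ 0.5788 -0.2372  0.2568] 0.0008 angle 0.675
```

View pics/c7.png

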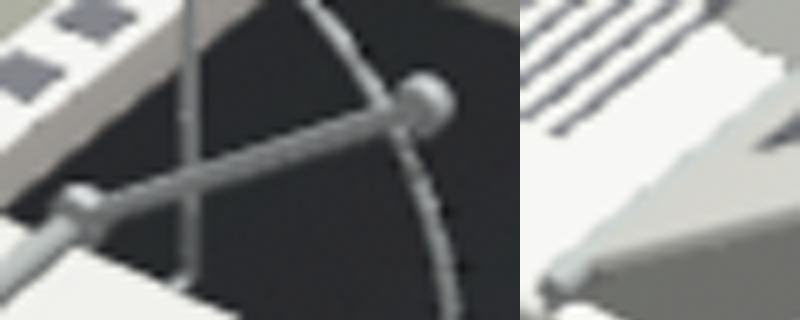

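The pointer measures about 0.675 rad and the hatch about 0.673 rad. The grip is firm and still, so I'm handing in.

```bash
python3 -c "
from bench import arm
print(arm.close_job())"
```

```text
the job is handed in; nothing more can be done
None
```

Both covers are pressed shut and the hatch is held in the gripper at about 0.67 rad, in line with the pointer at about 0.675 rad by my measurements; I handed the job in at about 15 s, and no verdict came back.

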